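# Drawing a clock backplate from under the drying bridge and seating it on its assembly pins

### The arm

A 6-joint arm with a two-finger parallel gripper is mounted at the origin on the work surface. World frame = base frame: x ahead of the robot, y to its left, z up, the work surface at z = 0. Lengths are in mm, angles in rad, forces in N, time in s.
With the tool pointing down it reaches from about 275 to 750 mm from the base axis. Payload 10.2 kg.
Tool frame: the origin (TCP) lies between the finger pads; the fingertips stand 11 mm ahead of it and the grasp point (between the pads) lies 8 mm behind it; z points along the fingers, y is the line along which they close (so a half turn about z gives the same grasp; the last joint's range is limited). The gripper opens to 85 mm and grips with 20 to 120 N. Pads are 22 mm wide; open, the fingers measure 114 mm over their backs; the gripper's body (76 mm by 85 mm) begins 54 mm behind the grasp point. The pads swing forward as they close: fully open they stand 13 mm farther back than shut.
Start: joints at [1.053, 0.313, 1.498, -0, 1.331, -0.223], TCP at [152.551, 502.354, 242.294] pointing down, gripper open.
Joint ranges: [-2.94, 2.94], [-0.97, 2.17], [0.19, 2.56], [-1.23, 4.37], [0.02, 3.11], [-2.88, 2.88]. Speed limits (rad/s): [2.39, 2.39, 3.01, 3.14, 3.14, 3.14].

### API

Orientations are given as a unit quaternion [w, x, y, z].
In Python, from rig import sense, eyes, finish_job gives the robot as it stands.
- The arm moves only by the shell command python3 -m jog 'ROWS' [FORCE]. ROWS is JSON, a list of rows, each a list of 7 numbers: the shift along the tool's x, y, z in m, then the turn, a rotation vector about the tool's x, y, z in rad, then the finger opening in m, from 0 to 0.0854. In form: [[dx, dy, dz, rx, ry, rz, gripper], ...]. A call has 1 to 5 rows; each row shifts and turns the commanded pose from where the row before left it, along the tool's axes as they then stand; what a row does not reach is not made up. A row lasts 1/10 s, in which the tool goes at most 50 mm and 8.59 degrees, less where a joint would pass 70% of its speed; a pose out of reach is approached as far as the arm can. A call is refused whole if a number of a shift passes 0.05 or a number of a turn 0.15, either way. A call with a gripper value outside its range is refused whole. The fingers move at their own pace and stop on an object; FORCE is the grip in N (left out, the last holds). Time passes only in rows, so rows that do not move let the fingers close. It gives the time, the measured TCP pose, the force, the opening and the grip force at its end, in the units of the state.
- sense(): the state, without advancing time (a new reading comes with each control period).
- eyes.capture(name): name is "scene" or "top" or "wrist"; returns the picture (480x640x3 uint8, red, green, blue); there is no depth.
- eyes.calibration(name): a dict with "fx", "fy", "cx", "cy" (pixels), "cam_to_world" (4x4, takes a point from camera to world coordinates); the wrist camera has in their place "mount" (4x4, takes a point from camera to tool coordinates, whose origin is the TCP and whose axes are the flange's). Camera axes: x right, y down, z forward; pixel columns grow to the right and rows downward; lengths in mm; the calibration is good to about 2 mm. A picture is of the moment at which its call begins: read the wrist's pose just before it. calibration takes no time and is no camera call.
- finish_job(): hands the job in; it is judged then, once.
The state is a dict: "time_s": time; "joints": joint angles; "dq": joint speeds; "tau": joint torques, N m; "eef_pos": TCP position; "ee_rot": TCP orientation; "force": force on the tool from outside, world axes, zero at the start; "wrist_torque": the same for the moment, N m; "grip_width": opening from 0.0 (shut) to 1.0 (fully open); "grip_force": force on a finger pad.
Only numpy, scipy, OpenCV 4.12 (cv2) and the standard library are available. Lean on these libraries where they do the work, as an engineer would, in place of code of your own. Each camera call takes 0.05 s, during which the arm holds its last target. There are 200 camera calls.

### The job

The washed brass clock backplate lies half hidden under the drying bridge of the washing tray, only its tail showing. Draw it out onto the open tray floor and let go of it there, then take it up again and lower it over the two pins of the assembly stand until it rests flush, the large hole on the large pin, without dropping it or disturbing the jar, brush holder, wheel and bezel.

Things in the scene. Friction and masses are not known exactly. Their poses are not given: they have to be found in the camera images.
- backplate: Loose brass plate, 0.75 kg: body 130 (x) x 100 (y) x 8 mm thick, plus a tail 36 mm wide, 8 mm thick, from the +x edge out to x = +135. A dark wooden grip block stands on top at x = +10, y = 0. Through holes: large at x = +48, y = +25, small at x = -48, y = -25. Origin: centre of the body's underside; x to the tail, z up. Body too wide to grip: grip the tail or block across its width.
- handle (a point): Centre of the top of the wooden grip block (38 mm above the plate's underside); axes as the backplate's. The block is 44 mm along x, 22 mm along y, 30 mm tall.
- tail (a point): Point on top of the backplate's tail, 23 mm from the tail's tip, 8 mm above the underside; axes as the backplate's.
- big_hole (a point): Centre of the large hole (18.5 mm) at the plate's underside.
- small_hole (a point): Centre of the small hole (13.5 mm) at the plate's underside.
- tray: Fixed tin-lined mahogany tray, 280 (x) x 420 (y) mm, walls 12 mm thick, 30 mm high, floor 12 mm above the table. Origin: centre of its underside. A mahogany drying bridge covers y = +50 to +205, underside 63, top 71 mm above the table. The -y half is open, but for a brass funnel (radius 24 mm, 30 mm high) in the drain at x = +98, y = -165.
- bridge_edge (a point): Middle of the drying bridge's front edge, on its top (71 mm above the table); axes as the tray's: +y points in under the bridge, -y out over the open floor.
- stand: Fixed assembly stand, 150 (x) x 120 (y) mm, steel top 30 mm above the table. Origin: centre of its underside; axes are those of the seated backplate (whose tail then overhangs the +x side).
- big_pin (a point): Foot of the large locating pin on the stand's top: 16 mm in diameter, 20 mm tall, the upper 8 mm tapering to 6.4 mm; at x = +48, y = +25 of the stand.
- small_pin (a point): Foot of the small locating pin on the stand's top: 11 mm in diameter, 20 mm tall, the upper 8 mm tapering to 4.4 mm; at x = -48, y = -25 of the stand.
- wheel: Bystander: toothed brass clock wheel, 95 mm across, 8 mm thick, lying loose on top of the drying bridge towards its back. Origin: centre of its underside.
- bezel: Bystander: bronze ring, 120 mm across, 12 mm tall, loose on the table. Origin: centre of its underside.
- jar: Bystander: green glass jar, 70 mm in diameter, 120 mm tall. Origin: centre of its underside.
- brush_holder: Bystander: nickel cup 68 mm in diameter, 90 mm tall, with brushes standing up to 190 mm. Origin: centre of its underside.

How it is judged (in metres and radians):
On the way:
1. The backplate is drawn out clear of the bridge (grip block at least 80 mm out from its front edge), lies flat and still on the tray floor, and the fingers are off it for 0.3 s (y of handle in the frame of bridge_edge below -0.08 m and z of backplate in the frame of tray between 0.008 and 0.016 m and x of handle in the frame of tray between -0.09 and 0.09 m and y of handle in the frame of tray above -0.15 m and angle between backplate's own z axis and vertical below 0.04 rad and linear speed of backplate below 0.01 m/s and contact force between backplate and the fingers below 0.05 N), for 0.3 s.
At the end, for the whole second after the job is handed in: The backplate rests on the stand with both pins in their holes (large on large, small on small; each hole within 3 mm of its pin's axis), flush with the stand's top within 2 mm at both holes and level within 0.025 rad, at rest and released (horizontal distance between big_hole and big_pin below 0.003 m and horizontal distance between small_hole and small_pin below 0.003 m and z of big_hole in the frame of big_pin below 0.002 m and z of small_hole in the frame of small_pin below 0.002 m and angle between backplate's own z axis and vertical below 0.025 rad and linear speed of backplate below 0.01 m/s and contact force between backplate and the fingers below 0.05 N); the robot touches nothing.
It fails at once if The backplate is dropped: out of the fingers it moves faster than 0.3 m/s (a fall of about 5 mm) (contact force between backplate and the fingers below 0.05 N and linear speed of backplate above 0.3 m/s).
It fails at once if The wheel is moved more than 30 mm (distance of wheel from where it was at the start of the episode above 0.03 m).
It fails at once if The bezel is moved more than 30 mm (distance of bezel from where it was at the start of the episode above 0.03 m).
It fails at once if The jar is moved more than 30 mm (distance of jar from where it was at the start of the episode above 0.03 m).
It fails at once if The brush holder is moved more than 30 mm (distance of brush_holder from where it was at the start of the episode above 0.03 m).
It also fails if it takes over 58 s, if anything falls off the work surface, if the arm or the gripper's body presses on something with over 40 N, if the wrist force passes 120 N, or if a joint passes its speed limit or range.

## Working session

There is one attempt and no reset: what is moved stays moved. The work goes in short steps, Python scripts to look and compute and a shell command to move; the robot and the scene stay as the last step left them, time stands still between calls to the robot, and variables do not carry over. Pictures are saved under pics/ and viewed, at most 10 in all, crops included, and the job is handed in when it is done.

```bash
mkdir -p pics; ls; python3 - <<'E'
from rig import sense, eyes
import cv2,numpy as np
s=sense();print(s)
for n in("scene","top"):
    im=eyes.capture(n);cv2.imwrite(f"pics/{n}0.png",im[:,:,::-1]);np.set_printoptions(precision=4,suppress=True);print(n,eyes.calibration(n))
print(eyes.calibration("wrist"))
E
```

```text
pics
{'time_s': 0.0, 'joints': array([ 1.05258309e+00,  3.13450358e-01,  1.49847196e+00, -6.89935302e-06,
        1.33095281e+00, -2.23377873e-01]), 'dq': array([-7.68760723e-05,  1.00520664e-03, -4.87941799e-04, -4.90972372e-04,
        6.53648152e-04,  1.42983735e-03]), 'tau': array([-1.10755541e-04, -4.12266827e+01, -2.59745497e+01, -1.92323259e-04,
        4.09874061e-03, -3.14299473e-05]), 'eef_pos': array([152.43339143, 502.12732331, 241.72174183]), 'ee_rot': array([-2.29235241e-04,  1.46883473e-01,  9.89153595e-01, -5.98875284e-04]), 'force': array([-0.49706923,  0.13364552, -0.4012235 ]), 'wrist_torque': array([ 0.03670555,  0.01046119, -0.02324041]), 'grip_force': 0.0, 'grip_width': 0.9968323056797629}
scene {'fx': 442.1382808651876, 'fy': 442.1382808651876, 'cx': 316.0200751712036, 'cy': 240.77868383540422, 'cam_to_world': array([[  -0.8333,    0.3867,   -0.3951, 1002.107 ],
       [   0.5526,    0.5588,   -0.6184,  659.3848],
       [  -0.0184,   -0.7336,   -0.6793,  762.5088],
       [   0.    ,    0.    ,    0.    ,    1.    ]])}
top {'fx': 484.38576518260163, 'fy': 484.38576518260163, 'cx': 312.19951212522005, 'cy': 230.74158668210384, 'cam_to_world': array([[   0.0274,   -0.989 ,    0.145 ,  465.9736],
       [  -0.9996,   -0.0267,    0.0065,   11.814 ],
       [  -0.0025,   -0.1452,   -0.9894, 1079.8206],
       [   0.    ,    0.    ,    0.    ,    1.    ]])}
{'fx': 374.27194047524483, 'fy': 374.27194047524483, 'cx': 323.80788456084997, 'cy': 242.5378712354704, 'mount': array([[  -0.0006,   -0.9627,   -0.2706,   68.7799],
       [   1.    ,   -0.0009,    0.0011,    0.0891],
       [  -0.0013,   -0.2706,    0.9627, -132.1796],
       [   0.    ,    0.    ,    0.    ,    1.    ]])}
```

View pics/top0.png

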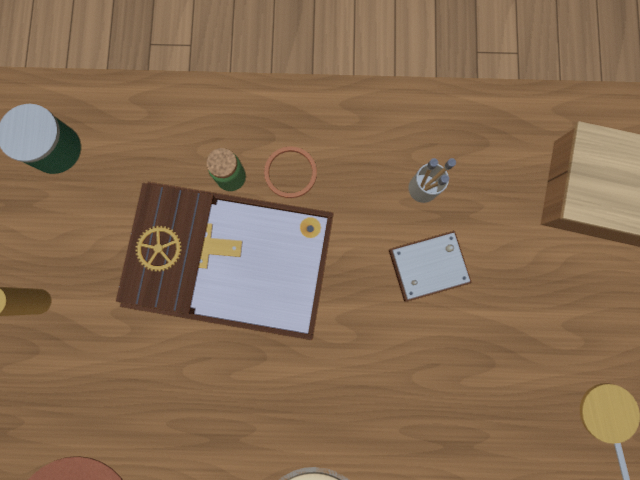

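View pics/scene0.png

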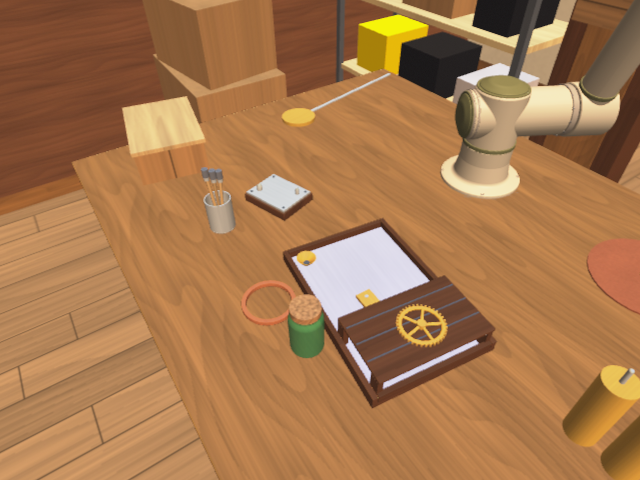

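The top view shows the tail tip at about (242,248), pointing right (world −y), and the bridge edge at column ~205. The stand is at (430,265), with the big pin at ~(449,248) and the small pin at ~(415,283). The funnel is at (310,228), so tray +x is image up. The jar and bezel are above the tray, the brush holder is above the stand, and the straight path between tray and stand is clear.

```bash
cat > h.py <<'E'
import numpy as np,cv2
from rig import sense,eyes
from scipy.spatial.transform import Rotation as R
np.set_printoptions(precision=1,suppress=True)
def cam(n,s=None):
    c=eyes.calibration(n)
    if n=="wrist":
        T=np.eye(4);q=s["ee_rot"];T[:3,:3]=R.from_quat([q[1],q[2],q[3],q[0]]).as_matrix();T[:3,3]=s["eef_pos"]
        c["cam_to_world"]=T@c["mount"]
    return c
def ray(c,uv,z):
    M=np.array(c["cam_to_world"]);uv=np.atleast_2d(uv).astype(float)
    d=np.c_[(uv[:,0]-c["cx"])/c["fx"],(uv[:,1]-c["cy"])/c["fy"],np.ones(len(uv))]@M[:3,:3].T
    return (M[:3,3]+d*((z-M[2,3])/d[:,2])[:,None])[:,:2]
def yaw_y(s):
    q=s["ee_rot"];v=R.from_quat([q[1],q[2],q[3],q[0]]).as_matrix()[:,1];return np.degrees(np.arctan2(v[1],v[0]))
E
python3 - <<'E'
from h import *
im=cv2.imread("pics/top0.png");hsv=cv2.cvtColor(im,cv2.COLOR_BGR2HSV);c=cam("top")
m=cv2.inRange(hsv,(15,120,120),(35,255,255));m[:,:185]=0;m[:,260:]=0;m[:200]=0;m[300:]=0
ys,xs=np.nonzero(m);print("yellow",xs.min(),xs.max(),ys.min(),ys.max())
t=m.copy();t[:,:216]=0
r=cv2.minAreaRect(np.argwhere(t)[:,::-1].astype(np.float32));P=ray(c,cv2.boxPoints(r),20);print("tail",r,P)
ys,xs=np.nonzero(t);k=np.array([(u,ys[xs==u].mean()) for u in range(217,241)]);w=ray(c,k,20);f=np.polyfit(w[:,1],w[:,0],1);print("tail axis dx/dy",f[0],"yaw",np.degrees(np.arctan2(-f[0],-1)),"ends",w[0],w[-1])
# tray open end outer corners top z=30, bridge corners z=71 (approx pixels)
# tray floor inner
fl=cv2.inRange(hsv,(105,5,150),(140,60,255));fl[:,:180]=0;fl[:,345:]=0;fl[:190]=0;fl[350:]=0
r=cv2.minAreaRect(np.argwhere(fl)[:,::-1].astype(np.float32));print("floor",cv2.boxPoints(r),ray(c,cv2.boxPoints(r),12))
# stand top
st=cv2.inRange(hsv,(80,0,130),(140,70,255));st[:225]=0;st[310:]=0;st[:,:380]=0;st[:,480:]=0
n,l,sa,ce=cv2.connectedComponentsWithStats(st);i=1+sa[1:,4].argmax()
r=cv2.minAreaRect(np.argwhere(l==i)[:,::-1].astype(np.float32));q=ray(c,cv2.boxPoints(r),30);print("stand",q,q.mean(0))
for a,b in((q[0],q[1]),(q[1],q[2])):print(np.linalg.norm(b-a),np.degrees(np.arctan2(*(b-a)[::-1])))
print("pins top z50",ray(c,[(450,248),(415,283)],50),"bridge edge",ray(c,[(212,197),(190,313)],71),"funnel",ray(c,[(310,228)],42))
big=cv2.resize(im[180:340,110:480],None,fx=2.1,fy=2.1,interpolation=cv2.INTER_CUBIC);cv2.imwrite("pics/crop1.png",big)
E
```

```text
yellow 199 240 224 267
tail ((229.02870178222656, 250.68443298339844), (21.366436004638672, 8.781967163085938), 5.19442892074585) [[563.9 224.2]
 [583.3 223.5]
 [580.3 176.5]
 [560.9 177.3]]
 ** On entry to DLASCL parameter number  4 had an illegal value
 ** On entry to DLASCL parameter number  4 had an illegal value
 ** On entry to DLASCL parameter number  4 had an illegal value
 ** On entry to DLASCL parameter number  4 had an illegal value
 ** On entry to DLASCL parameter number  5 had an illegal value
 ** On entry to DLASCL parameter number  4 had an illegal value<stdin>:7: RuntimeWarning: Mean of empty slice.
  ret = ret.dtype.type(ret / rcount)
Traceback (most recent call last):
numpy.linalg.LinAlgError: SVD did not converge in Linear Least Squares
```

```bash
python3 - <<'E'
from h import *
im=cv2.imread("pics/top0.png");hsv=cv2.cvtColor(im,cv2.COLOR_BGR2HSV);c=cam("top")
m=cv2.inRange(hsv,(12,60,110),(38,255,255));m[:,:216]=0;m[:,260:]=0;m[:225]=0;m[275:]=0
r=cv2.minAreaRect(np.argwhere(m)[:,::-1].astype(np.float32));P=ray(c,cv2.boxPoints(r),20);print("tail",r,P,P.mean(0))
ys,xs=np.nonzero(m);k=np.array([(u,ys[xs==u].mean()) for u in np.unique(xs)]);w=ray(c,k,20);f=np.polyfit(w[:,1],w[:,0],1);print("yaw",np.degrees(np.arctan2(-1,-f[0])),"ends",w[0],w[-1])
fl=cv2.inRange(hsv,(105,5,150),(140,60,255));fl[:,:180]=0;fl[:,345:]=0;fl[:190]=0;fl[350:]=0
r=cv2.minAreaRect(np.argwhere(fl)[:,::-1].astype(np.float32));print("floor",cv2.boxPoints(r),ray(c,cv2.boxPoints(r),12))
st=cv2.inRange(hsv,(80,0,130),(140,70,255));st[:225]=0;st[310:]=0;st[:,:380]=0;st[:,480:]=0
n,l,sa,ce=cv2.connectedComponentsWithStats(st);i=1+sa[1:,4].argmax()
r=cv2.minAreaRect(np.argwhere(l==i)[:,::-1].astype(np.float32));q=ray(c,cv2.boxPoints(r),30);print("stand",q,q.mean(0))
for a,b in((q[0],q[1]),(q[1],q[2])):print(np.linalg.norm(b-a),np.degrees(np.arctan2(*(b-a)[::-1])))
print("pins top z50",ray(c,[(450,248),(415,283)],50),"bridge edge",ray(c,[(212,197),(190,313)],71),"funnel",ray(c,[(310,228)],42))
big=cv2.resize(im[180:340,110:480],None,fx=2.1,fy=2.1,interpolation=cv2.INTER_CUBIC);cv2.imwrite("pics/crop1.png",big)
E
```

```text
tail ((228.0082244873047, 247.4098663330078), (25.44054412841797, 16.024826049804688), 5.19442892074585) [[563.4 231.6]
 [598.8 230.4]
 [595.2 174.2]
 [559.8 175.7]] [579.3 203. ]
yaw -91.16603035302876 ends [580.5 229.5] [589.8 174.9]
floor [[189.7 312.7]
 [209.1 198.1]
 [326.8 218. ]
 [307.4 332.6]] [[435.2 280.3]
 [690.5 252.9]
 [652.2 -13. ]
 [399.8  23.1]]
stand [[ 583.  -156.8]
 [ 626.5 -294.7]
 [ 519.6 -323.5]
 [ 477.3 -187.5]] [ 551.6 -240.6]
144.58564339839424 -72.52150453120146
110.6640700488005 -164.95388865625173
pins top z50 [[ 587.6 -276.7]
 [ 511.2 -201.8]] bridge edge [[680.6 233.5]
 [436.3 264.8]] funnel [[624.   23.5]]
```

The first crop gave no numbers that conflict: tail width measures 35 mm and the stand top 145 × 111 mm, both consistent with the sizes given. Next I move above the tail and look from close up.

```bash

python3 -m jog '[[-0.042,-0.014,0,0,0,0,0.06],[-0.042,-0.014,0,0,0,0,0.06],[-0.042,-0.014,0,0,0,0,0.06],[-0.042,-0.014,0,0,0,0,0.06],[-0.042,-0.014,0,0,0,0,0.06]]' 60
python3 -m jog '[[-0.042,-0.014,0,0,0,0,0.06],[-0.042,-0.014,0,0,0,0,0.06],[-0.042,-0.014,0,0,0,0,0.06],[-0.042,-0.014,0,0,0,0,0.06],[-0.042,-0.014,0,0,0,0,0.06]]'
python3 -m jog '[[-0.042,-0.014,0,0,0,0.14,0.06],[0,0,0,0,0,0.14,0.06],[0,0,0,0,0,0.14,0.06],[0,0,0,0,0,0.14,0.06],[0,0,0,0,0,0.14,0.06]]'
python3 -m jog '[[0,0,0,0,0,0.14,0.06],[0,0,0,0,0,0.14,0.06],[0,0,0,0,0,0.14,0.06],[0,0,0,0,0,0.14,0.06],[0,0,0,0,0,0.08,0.06]]'
python3 -m jog '[[0,0,0,0,0,0,0.06],[0,0,0,0,0,0,0.06]]'
python3 - <<'E'
from h import *
s=sense();print(s["time_s"],s["eef_pos"],yaw_y(s),s["grip_width"],s["joints"])
im=eyes.capture("wrist");cv2.imwrite("pics/w1.png",im[:,:,::-1])
E
```

```text
time_s: 0.6
eef_pos: [334.3, 373.0, 242.1]
ee_rot: [-0.0, 0.147, 0.989, -0.0]
force: [0.3, 0.5, -0.2]
grip_width: 0.702
grip_force: 0.0
time_s: 1.1
eef_pos: [515.0, 245.0, 242.0]
ee_rot: [-0.0, 0.147, 0.989, -0.0]
force: [0.0, -0.1, 0.3]
grip_width: 0.701
grip_force: 0.0
time_s: 1.6
eef_pos: [549.8, 220.6, 241.8]
ee_rot: [-0.0, 0.48, 0.877, -0.0]
force: [0.9, 0.2, 0.1]
grip_width: 0.698
grip_force: 0.0
time_s: 2.1
eef_pos: [549.7, 220.7, 241.9]
ee_rot: [-0.0, 0.731, 0.682, -0.0]
force: [-0.4, 0.5, -0.2]
grip_width: 0.705
grip_force: 0.0
time_s: 2.3
eef_pos: [549.8, 220.7, 242.0]
ee_rot: [-0.0, 0.729, 0.685, -0.0]
force: [0.3, 0.4, 0.5]
grip_width: 0.704
grip_force: 0.0
2.3 [549.8 220.7 242. ] -3.53445335851599 0.7036933104166051 [ 0.2  0.5  1.3 -0.   1.4  0.2]
```

View pics/w1.png

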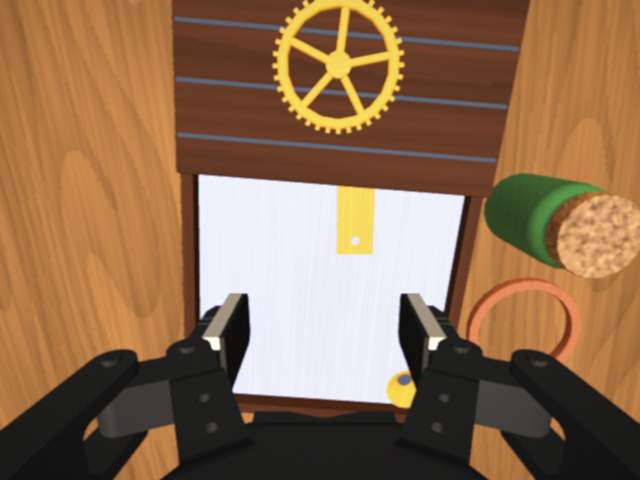

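The wrist view shows the tail from about (337–375, 185) down to its tip at row 254, nearly vertical in the image. The fingers are at (240,320) and (405,320), and the bridge's front edge runs from (178,173) to (490,195).

```bash
cat >> h.py <<'E'
def mask_rows(im,lo,hi,box):
    m=cv2.inRange(cv2.cvtColor(im,cv2.COLOR_BGR2HSV),lo,hi);o=np.zeros_like(m);x0,y0,x1,y1=box;o[y0:y1,x0:x1]=m[y0:y1,x0:x1];return o
E
python3 - <<'E'
from h import *
s=sense();c=cam("wrist",s);im=cv2.imread("pics/w1.png")
m=mask_rows(im,(15,100,120),(35,255,255),(320,195,395,265));ys,xs=np.nonzero(m)
rows=np.arange(200,235);L=np.array([(xs[ys==r].min(),r) for r in rows]);Rr=np.array([(xs[ys==r].max()+1,r) for r in rows])
a=ray(c,L,20);b=ray(c,Rr,20);mid=(a+b)/2;f=np.polyfit(mid[:,1],mid[:,0],1);tip=ray(c,[(xs.mean(),ys.max()+1)],20)[0]
print("width",np.linalg.norm(a-b,axis=1).mean(),"yaw",np.degrees(np.arctan2(-1,-f[0])),"tip",tip,"axis x at tip",np.polyval(f,tip[1]))
d=np.array([-f[0],-1]);d/=np.linalg.norm(d);t=tip.copy();t[0]=np.polyval(f,tip[1]);t-=23*d;print("tail pt",t,"delta",t-s["eef_pos"][:2])
print("edge",ray(c,[(178,173),(490,195)],71),"funnel",ray(c,[(402,390)],42))
E
```

```text
width 34.52971680092179 yaw -94.45659328256059 tip [577.7 176.7] axis x at tip 576.9907987711825
tail pt [578.8 199.7] delta [ 29.  -21.1]
edge [[435.8 269.6]
 [685.9 236.2]] funnel [[619.   33.2]]
```

```bash

python3 -m jog '[[-0.019,0.030,0.04,0,0,0.016,0.06],[0,0,0.04,0,0,0,0.06],[0,0,0.04,0,0,0,0.06],[0,0,0.04,0,0,0,0.06],[0,0,0.03,0,0,0,0.06]]'
python3 -m jog '[[0,0,0.02,0,0,0,0.06],[0,0,0.009,0,0,0,0.06],[0,0,0,0,0,0,0.045],[0,0,0,0,0,0,0.045],[0,0,0,0,0,0,0.045]]'
python3 - <<'E'
from h import *
s=sense();print(s["eef_pos"],yaw_y(s),s["force"],s["grip_width"])
im=eyes.capture("wrist");cv2.imwrite("pics/w2.png",im[:,:,::-1])
E
```

```text
time_s: 2.85
eef_pos: [575.8, 201.0, 52.3]
ee_rot: [-0.001, 0.734, 0.679, -0.001]
force: [0.1, -0.4, 0.7]
grip_width: 0.701
grip_force: 0.0
time_s: 3.35
eef_pos: [577.5, 201.4, 27.3]
ee_rot: [0.001, 0.735, 0.678, 0.001]
force: [0.6, -0.2, -0.7]
grip_width: 0.526
grip_force: 0.0
[577.5 201.4  27.3] -4.564961064495119 [ 0.6 -0.2 -0.7] 0.5259489582098332
```

View pics/w2.png

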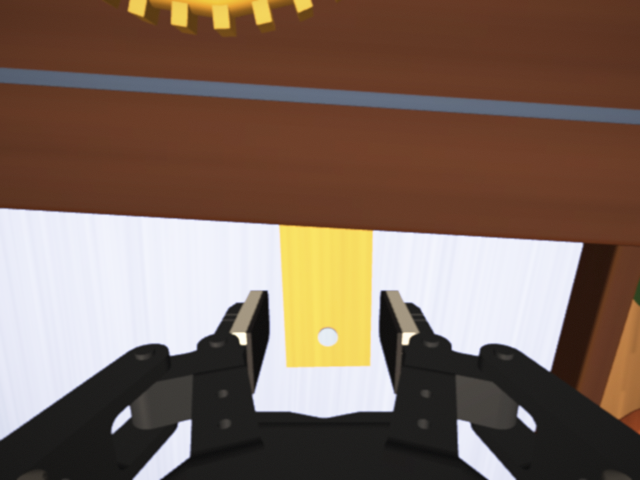

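The tail lies centred between the pads (at 258 and 390, tail at 282–372, tip at row 366). I lower a little more and grip.

```bash

python3 -m jog '[[0,0,0.005,0,0,0,0.045],[0,0,0,0,0,0,0.02],[0,0,0,0,0,0,0.02],[0,0,0,0,0,0,0.02],[0,0,0,0,0,0,0.02]]' 60
python3 -m jog '[[0,0,0,0,0,0,0.02]]'
```

```text
time_s: 3.9
eef_pos: [577.6, 201.4, 22.4]
ee_rot: [0.001, 0.735, 0.678, 0.001]
force: [-1.1, 0.1, 10.1]
grip_width: 0.397
grip_force: 62.6
time_s: 4.0
eef_pos: [577.6, 201.4, 22.4]
ee_rot: [0.001, 0.735, 0.678, 0.001]
force: [-2.3, -0.3, 10.9]
grip_width: 0.399
grip_force: 62.6
```

```bash

python3 -m jog '[[0,0,-0.001,0,0,0,0.02],[-0.01,-0.002,0,0,0,0,0.02],[-0.01,-0.002,0,0,0,0,0.02],[-0.01,-0.002,0,0,0,0,0.02],[-0.01,-0.002,0,0,0,0,0.02]]' 
python3 -m jog '[[-0.01,-0.002,0,0,0,0,0.02],[-0.01,-0.002,0,0,0,0,0.02],[-0.01,-0.002,0,0,0,0,0.02],[-0.01,-0.002,0,0,0,0,0.02],[-0.01,-0.002,0,0,0,0,0.02]]' 
python3 -m jog '[[-0.01,-0.003,0,0,0,0,0.02],[-0.01,-0.003,0,0,0,0,0.02],[-0.01,-0.003,0,0,0,0,0.02],[-0.01,-0.003,0,0,0,0,0.02],[-0.01,-0.003,0,0,0,0,0.02]]' 
python3 -m jog '[[-0.01,0,0,0,0,0,0.02],[0,0,0,0,0,0,0.02],[0,0,0,0,0,0,0.02]]' 
python3 - <<'E'
from h import *
s=sense();print(s["eef_pos"],yaw_y(s),s["force"],s["wrist_torque"],s["grip_width"])
im=eyes.capture("top");cv2.imwrite("pics/t2.png",im[:,:,::-1])
E
```

```text
time_s: 4.5
eef_pos: [566.1, 162.7, 22.5]
ee_rot: [0.0, 0.735, 0.678, 0.002]
force: [1.6, 6.0, 2.8]
grip_width: 0.395
grip_force: 62.3
time_s: 5.0
eef_pos: [552.1, 113.6, 22.4]
ee_rot: [0.0, 0.735, 0.678, 0.001]
force: [1.1, 7.4, 2.4]
grip_width: 0.394
grip_force: 62.4
time_s: 5.5
eef_pos: [533.2, 64.8, 22.4]
ee_rot: [0.0, 0.735, 0.678, 0.001]
force: [2.5, 7.0, 3.9]
grip_width: 0.398
grip_force: 62.6
time_s: 5.8
eef_pos: [532.0, 53.8, 22.4]
ee_rot: [0.0, 0.735, 0.678, -0.0]
force: [-2.4, -3.9, 5.5]
grip_width: 0.403
grip_force: 62.2
[532.   53.8  22.4] -4.583753048931929 [-2.4 -3.9  5.5] [-0.5  0.2 -0. ] 0.4029364133975364
```

```bash

python3 -m jog '[[0,0,0,0,0,0,0.055],[0,0,0,0,0,0,0.055],[0,0,0,0,0,0,0.055],[0,0,-0.01,0,0,0,0.055],[0,0,-0.02,0,0,0,0.055]]' 
python3 -m jog '[[0,0,-0.03,0,0,0,0.055],[0,0,-0.03,0,0,0,0.055],[0,0,-0.03,0,0,0,0.055],[0.02,0,-0.03,0,0,0,0.055],[0.02,0,0,0,0,0,0.055]]' 
python3 -m jog '[[0.02,0,0,0,0,0,0.055],[0.02,0,0,0,0,0,0.055],[0,0,0,0,0,0,0.055],[0,0,0,0,0,0,0.055]]' 
python3 - <<'E'
from h import *
s=sense();print(s["eef_pos"],yaw_y(s),s["force"],s["wrist_torque"],s["grip_width"])
im=eyes.capture("wrist");cv2.imwrite("pics/w3.png",im[:,:,::-1])
E
```

```text
time_s: 6.35
eef_pos: [531.1, 54.5, 51.7]
ee_rot: [-0.001, 0.735, 0.678, -0.001]
force: [-0.2, 0.2, 0.0]
grip_width: 0.643
grip_force: 0.0
time_s: 6.85
eef_pos: [536.7, 94.6, 176.8]
ee_rot: [0.003, 0.735, 0.678, 0.003]
force: [0.9, 0.3, -0.9]
grip_width: 0.647
grip_force: 0.0
time_s: 7.25
eef_pos: [538.1, 134.0, 172.3]
ee_rot: [0.0, 0.735, 0.679, -0.0]
force: [0.4, -0.1, 0.2]
grip_width: 0.641
grip_force: 0.0
[538.1 134.  172.3] -4.542595466402642 [ 0.4 -0.1  0.2] [-0. -0.  0.] 0.641127649859626
```

View pics/w3.png

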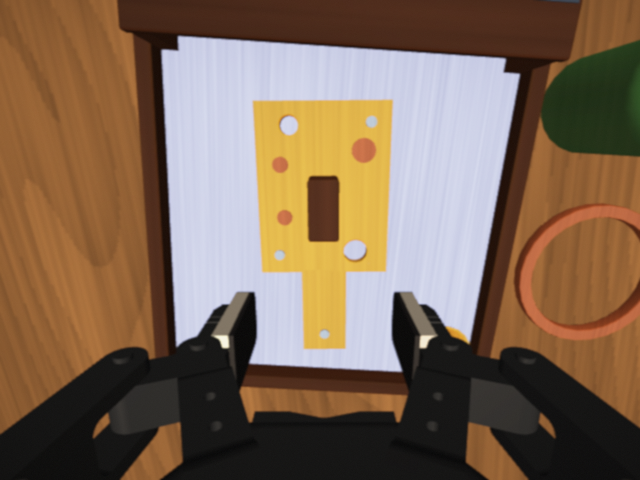

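The plate lies fully out and flat on the floor: body corners are (253,100), (391,100), (386,271) and (262,272). The big hole is at (355,250), the small hole at (289,125) and the block top at (323,208).

```bash
cat >> h.py <<'E'
def fit2(model,pts):
    "rigid 2D fit: yaw(deg), origin, residuals"
    A=np.asarray(model,float);B=np.asarray(pts,float);a=A-A.mean(0);b=B-B.mean(0)
    th=np.arctan2((a[:,0]*b[:,1]-a[:,1]*b[:,0]).sum(),(a*b).sum());r=np.array([[np.cos(th),-np.sin(th)],[np.sin(th),np.cos(th)]])
    o=B.mean(0)-r@A.mean(0);return np.degrees(th),o,r,np.linalg.norm(A@r.T+o-B,axis=1)
E
python3 - <<'E'
from h import *
s=sense();c=cam("wrist",s);im=cv2.imread("pics/w3.png")
m=mask_rows(im,(15,90,100),(35,255,255),(230,80,410,360))
cs,_=cv2.findContours(m,cv2.RETR_EXTERNAL,cv2.CHAIN_APPROX_NONE);k=max(cs,key=cv2.contourArea)
p=cv2.approxPolyDP(k,4,True)[:,0];w=ray(c,p+0.5,20)
for a,b in zip(p,w):print(a,b)
g=cv2.bitwise_not(m)
n,l,sa,ce=cv2.connectedComponentsWithStats(g)
pts={}
for i in range(1,n):
    if sa[i,4]>30 and sa[i,4]<5000:print(ce[i],sa[i],ray(c,ce[i:i+1]+.5,20))
# brown block
d=mask_rows(im,(0,60,20),(15,255,110),(295,165,350,250));r=cv2.minAreaRect(np.argwhere(d)[:,::-1].astype(np.float32));q=ray(c,cv2.boxPoints(r)+.5,50);print("block",r,q,q.mean(0))
E
```

```text
[391 100] [593.8 223.7]
[253 101] [495.6 230.9]
[262 270] [486.1 103.4]
[302 272] [518.   99.1]
[305 348] [513.9  30. ]
[344 347] [547.3  28.3]
[345 272] [552.6  96.3]
[385 270] [584.8  95.4]
[288.5 124.9] [280 115  18  21 288] [[519.1 212.7]]
[371.2 121.3] [366 116  12  12 113] [[579.  210.4]]
[363.4 149.9] [352 138  24  25 452] [[572.3 190.8]]
[279.6 164.4] [273 157  15  16 183] [[509.5 185.2]]
[323.  208.5] [ 308  176   30   65 1852] [[539.1 149.5]]
[284.4 217.3] [278 210  14  15 163] [[508.7 145. ]]
[354.5 249.7] [343 240  23  20 367] [[561.4 114.4]]
[279.2 254.6] [274 250  11  10  87] [[501.4 115.3]]
[324.1 333.6] [319 329  11  10  78] [[531.3  42.5]]
block ((323.0, 208.0), (30.0, 64.0), 0.0) [[527.2 133.5]
 [531.3 177.9]
 [551.4 176.3]
 [548.3 131.7]] [539.5 154.8]
```

```bash

python3 -m jog '[[0.01,0,0.03,0,0,0,0.055],[0.01,0,0.03,0,0,0,0.055],[0,0,0.03,0,0,0,0.055],[0,0,0.03,0,0,0,0.055],[0,0,0.018,0,0,0,0.055]]' 
python3 -m jog '[[0,0,0,0,0,0,0.055],[0,0,0,0,0,0,0.055]]' 
python3 - <<'E'
from h import *
s=sense();print(s["eef_pos"],yaw_y(s),s["force"])
E
```

```text
time_s: 7.8
eef_pos: [539.0, 153.0, 31.9]
ee_rot: [-0.001, 0.735, 0.678, -0.001]
force: [0.2, 0.7, 0.4]
grip_width: 0.645
grip_force: 0.0
time_s: 8.0
eef_pos: [540.3, 153.4, 34.7]
ee_rot: [0.0, 0.735, 0.678, 0.0]
force: [-0.4, -0.0, 1.1]
grip_width: 0.643
grip_force: 0.0
[540.3 153.4  34.7] -4.628026865888307 [-0.4 -0.   1.1]
```

```bash

python3 -m jog '[[0,0,-0.035,0,0,0,0.055],[0,0,-0.035,0,0,0,0.055],[0,0,-0.035,0,0,0,0.055],[-0.02,0.005,-0.035,0,0,0,0.055],[-0.04,0.004,0,0,0,0,0.055]]' 
python3 -m jog '[[-0.04,0.004,0,0,0,0,0.055],[-0.04,0.004,0,0,0,0,0.055],[-0.04,0.004,0,0,0,-0.1,0.055],[-0.04,0,0,0,0,-0.1,0.055],[-0.04,0,0,0,0,-0.1,0.055]]' 
python3 -m jog '[[-0.04,0,0,0,0,-0.06,0.055],[-0.04,-0.01,0,0,0,0,0.055],[-0.04,-0.01,0,0,0,0,0.055],[0,0,0,0,0,0,0.055],[0,0,0,0,0,0,0.055]]' 
python3 - <<'E'
from h import *
s=sense();print(s["eef_pos"],yaw_y(s),s["force"],s["joints"])
im=eyes.capture("wrist");cv2.imwrite("pics/w4.png",im[:,:,::-1])
E
```

```text
time_s: 8.5
eef_pos: [546.3, 94.1, 180.6]
ee_rot: [0.004, 0.734, 0.679, 0.004]
force: [1.3, -0.6, -0.1]
grip_width: 0.647
grip_force: 0.0
time_s: 9.0
eef_pos: [551.9, -108.8, 176.0]
ee_rot: [0.001, 0.624, 0.782, 0.0]
force: [0.9, 0.7, 0.6]
grip_width: 0.643
grip_force: 0.0
time_s: 9.5
eef_pos: [563.4, -229.1, 175.2]
ee_rot: [0.001, 0.602, 0.798, 0.0]
force: [1.0, 1.2, -0.1]
grip_width: 0.646
grip_force: 0.0
[ 563.4 -229.1  175.2] 15.944304592901997 [ 1.   1.2 -0.1] [-0.6  0.5  1.3  0.   1.3 -0.9]
```

View pics/w4.png

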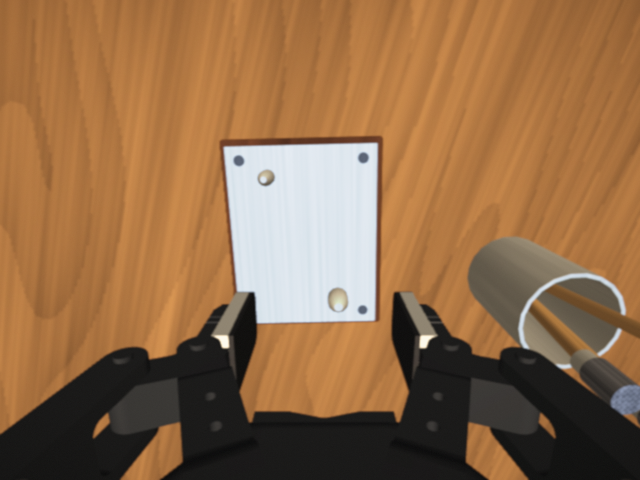

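The wrist view shows the stand top with its left edge around columns 224–237, right edge around 380, top edge at row 143 and bottom at row 321. The small pin is at (266,177) and the big pin at (338,299). I measure the pins and the corner edges.

```bash
python3 - <<'E'
from h import *
s=sense();c=cam("wrist",s);im=cv2.imread("pics/w4.png");hsv=cv2.cvtColor(im,cv2.COLOR_BGR2HSV)
m=cv2.inRange(hsv,(85,8,150),(125,70,255));m[:130]=0;m[335:]=0;m[:,:210]=0;m[:,395:]=0
def line(pts):
    v=cv2.fitLine(np.array(pts,np.float32),cv2.DIST_HUBER,0,.01,.01).ravel();return v
T=[(u,np.nonzero(m[:,u])[0].min()) for u in range(240,370)]
B=[(u,np.nonzero(m[:,u])[0].max()+1) for u in range(275,365)]
L=[(np.nonzero(m[r])[0].min(),r) for r in range(165,280)]
Rr=[(np.nonzero(m[r])[0].max()+1,r) for r in range(165,300)]
def X(a,b):
    A=np.array([[a[0],-b[0]],[a[1],-b[1]]]);t=np.linalg.solve(A,[b[2]-a[2],b[3]-a[3]]);return a[2:]+t[0]*a[:2]
t,b,l,r=map(line,(T,B,L,Rr));P=np.array([X(t,l),X(t,r),X(b,r),X(b,l)]);W=ray(c,P,30)
print(P,W);th,o,rot,res=fit2([(-75,-60),(-75,60),(75,60),(75,-60)],W);print("stand yaw",th,"o",o,"res",res)
for nm,xy,z in(("big",(48,25),0),("small",(-48,-25),0)):
    print(nm,"from edges",o+rot@np.array(xy))
n,lab,sa,ce=cv2.connectedComponentsWithStats(cv2.bitwise_not(m)[145:320,240:378])
for i in range(1,n):
    if 30<sa[i,4]<3000:
        x,y,w,h=sa[i,:4];print(ce[i]+[240,145],(x+240,y+145,w,h),"z30",ray(c,ce[i]+[240.5,145.5],30),"z40",ray(c,ce[i]+[240.5,145.5],40))
cv2.imwrite("pics/crop4.png",cv2.resize(im[150:325,225:390],None,fx=3.4,fy=3.4,interpolation=cv2.INTER_CUBIC))
E
```

```text
[[223.9 146.7]
 [377.5 143.3]
 [374.4 320.7]
 [240.3 323. ]] [[ 477.6 -187.7]
 [ 582.8 -155.1]
 [ 624.3 -289. ]
 [ 519.3 -321.1]]
stand yaw -72.7864398413217 o [ 551.  -238.2] res [7.  7.1 7.  7.4]
big from edges [ 589.1 -276.7]
small from edges [ 512.9 -199.8]
[258.5 145. ] (np.int32(240), np.int32(145), np.int32(39), np.int32(2)) z30 [[ 501.7 -180. ]] z40 [[ 503.2 -179.3]]
[376.3 250.7] (np.int32(374), np.int32(145), np.int32(4), np.int32(175)) z30 [[ 607.6 -232. ]] z40 [[ 605.3 -229.5]]
[363.  157.3] (np.int32(359), np.int32(153), np.int32(9), np.int32(10)) z30 [[ 576.2 -167.6]] z40 [[ 575.1 -167.4]]
[266.1 176.8] (np.int32(258), np.int32(169), np.int32(17), np.int32(17)) z30 [[ 512.2 -200.4]] z40 [[ 513.3 -199. ]]
[337.5 298.2] (np.int32(328), np.int32(287), np.int32(21), np.int32(24)) z30 [[ 590.1 -278.5]] z40 [[ 588.4 -274.3]]
[247.5 305.8] (np.int32(240), np.int32(292), np.int32(17), np.int32(28)) z30 [[ 522.  -304.9]] z40 [[ 522.8 -299.7]]
[362.2 309.2] (np.int32(359), np.int32(306), np.int32(8), np.int32(8)) z30 [[ 612.1 -282.3]] z40 [[ 609.6 -278. ]]
```

View pics/crop4.png

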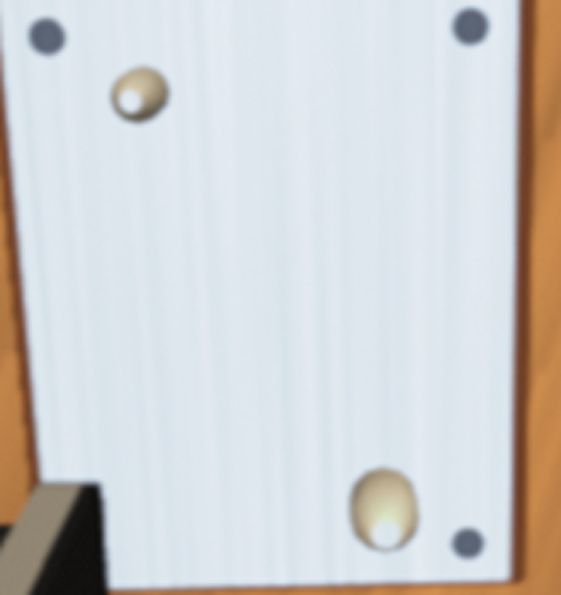

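Pin positions agree between edge fit, pin blobs and the top view to about 1–2 mm: big (589,−277), small (513,−200), stand yaw −72.8°. I go back to the plate.

```bash

python3 -m jog '[[0.037,0.008,0,0,0,0,0.055],[0.038,0.008,0,0,0,0,0.055],[0.038,0.008,0,0,0,0,0.055],[0.038,0.008,0,0,0,0,0.055],[0.037,0.008,0,0,0,0,0.055]]' 
python3 -m jog '[[0.038,0.008,0,0,0,0,0.055],[0.038,0.008,0,0,0,0,0.055],[0.038,0.008,0,0,0,0,0.055],[0.037,0.009,0,0,0,0,0.055],[0.037,0.009,0,0,0,0,0.055]]' 
python3 -m jog '[[0,0,0,0,0,0.12,0.055],[0,0,0,0,0,0.12,0.055],[0,0,0,0,0,0.116,0.055],[0,0,0,0,0,0,0.055],[0,0,0,0,0,0,0.055]]' 
python3 - <<'E'
from h import *
s=sense();y=np.radians(yaw_y(s));d=np.array([539.6,154.2])-s["eef_pos"][:2]
print(s["eef_pos"],yaw_y(s),"tool x,y to go",d@[-np.sin(y),np.cos(y)],d@[np.cos(y),np.sin(y)])
E
```

```text
time_s: 10.05
eef_pos: [549.5, -33.6, 174.9]
ee_rot: [0.001, 0.601, 0.799, 0.0]
force: [0.0, -0.5, 0.5]
grip_width: 0.649
grip_force: 0.0
time_s: 10.55
eef_pos: [537.6, 158.6, 174.9]
ee_rot: [0.0, 0.601, 0.799, 0.0]
force: [-0.4, 1.3, 0.6]
grip_width: 0.64
grip_force: 0.0
time_s: 11.05
eef_pos: [538.1, 156.5, 174.4]
ee_rot: [0.0, 0.732, 0.681, 0.0]
force: [-0.2, 0.1, 0.1]
grip_width: 0.646
grip_force: 0.0
[538.1 156.5 174.4] -4.1166579529731395 tool x,y to go -2.1669549188198394 1.6418605292498203
```

```bash

python3 -m jog '[[-0.002,0.0015,0.03,0,0,0,0.055],[0,0,0.03,0,0,0,0.055],[0,0,0.03,0,0,0,0.055],[0,0,0.03,0,0,0,0.055],[0,0,0.02,0,0,0,0.055]]' 80
python3 -m jog '[[0,0,0,0,0,0,0.05],[0,0,0,0,0,0,0.01],[0,0,0,0,0,0,0.01],[0,0,0,0,0,0,0.01],[0,0,0,0,0,0,0.01]]' 
python3 -m jog '[[0,0,0,0,0,0,0.01],[0,0,0,0,0,0,0.01],[0,0,0,0,0,0,0.01]]'
python3 - <<'E'
from h import *
s=sense();print(s["eef_pos"],yaw_y(s),s["force"])
E
```

```text
time_s: 11.55
eef_pos: [538.9, 153.9, 32.2]
ee_rot: [-0.001, 0.732, 0.681, -0.001]
force: [0.5, -0.7, 0.6]
grip_width: 0.647
grip_force: 0.0
time_s: 12.05
eef_pos: [540.3, 153.9, 35.7]
ee_rot: [0.001, 0.733, 0.68, 0.001]
force: [-3.7, 1.0, 6.7]
grip_width: 0.243
grip_force: 80.4
time_s: 12.35
eef_pos: [540.3, 153.9, 35.7]
ee_rot: [0.001, 0.733, 0.68, 0.001]
force: [-3.1, 1.1, 7.0]
grip_width: 0.243
grip_force: 80.4
[540.3 153.9  35.7] -4.314672303820578 [-3.1  1.1  7. ]
```

Block gripped (opening 21 mm, 80 N). Now I lift gently and look at the plate in the grip.

```bash

python3 -m jog '[[0,0,-0.005,0,0,0,0.01],[0,0,-0.01,0,0,0,0.01],[0,0,-0.015,0,0,0,0.01],[0,0,-0.02,0,0,0,0.01],[0,0,-0.02,0,0,0,0.01]]'
python3 -m jog '[[0,0,-0.02,0,0,0,0.01],[0,0,-0.01,0,0,0,0.01],[0,0,0,0,0,0,0.01],[0,0,0,0,0,0,0.01]]' 
python3 - <<'E'
from h import *
s=sense();print(s["eef_pos"],s["ee_rot"],yaw_y(s),s["force"],s["wrist_torque"],s["grip_width"])
im=eyes.capture("wrist");cv2.imwrite("pics/w5.png",im[:,:,::-1])
E
```

```text
time_s: 12.85
eef_pos: [539.5, 153.7, 104.9]
ee_rot: [-0.0, 0.733, 0.68, -0.0]
force: [0.0, -0.5, -7.3]
grip_width: 0.239
grip_force: 78.7
time_s: 13.25
eef_pos: [539.3, 153.6, 133.2]
ee_rot: [-0.0, 0.733, 0.68, -0.001]
force: [0.5, 0.3, -7.0]
grip_width: 0.237
grip_force: 79.1
[539.3 153.6 133.2] [-0.   0.7  0.7 -0. ] -4.356360876629795 [ 0.5  0.3 -7. ] [ 0. -0. -0.] 0.23741079891753464
```

View pics/w5.png

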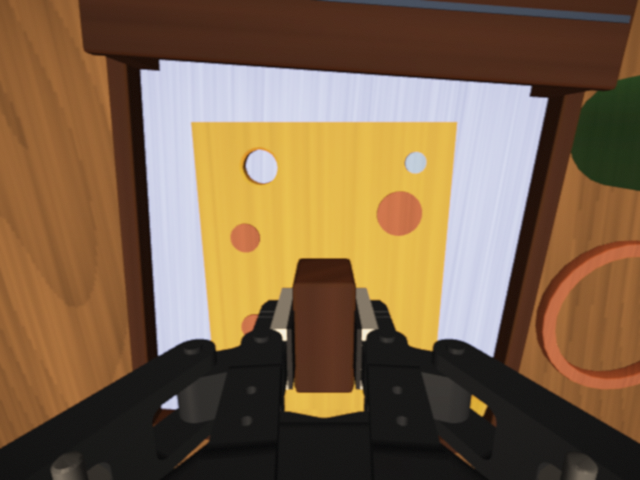

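The held plate's back edge runs from (193,123) to (456,123), with the small hole at (261,166) and the block centred between the pads. I work out the plate's pose in the tool frame with the same camera.

```bash
python3 - <<'E'
from h import *
s=sense();c=cam("wrist",s);im=cv2.imread("pics/w5.png")
m=mask_rows(im,(18,100,110),(35,255,255),(170,100,480,330));zt=s["eef_pos"][2]-15.7
line=lambda p:cv2.fitLine(np.array(p,np.float32),cv2.DIST_HUBER,0,.01,.01).ravel()
T=line([(u,np.nonzero(m[:,u])[0].min()) for u in range(205,445)])
L=line([(np.nonzero(m[r])[0].min(),r) for r in range(130,310)]);Q=line([(np.nonzero(m[r])[0].max()+1,r) for r in range(130,310)])
def X(a,b):
    t=np.linalg.solve(np.array([[a[0],-b[0]],[a[1],-b[1]]]),[b[2]-a[2],b[3]-a[3]]);return a[2:]+t[0]*a[:2]
P=np.array([X(T,L),X(T,Q),L[2:]+L[:2]*(300-L[3])/L[1],Q[2:]+Q[:2]*(300-Q[3])/Q[1]]);W=ray(c,P,zt)
g=cv2.bitwise_not(m)[140:195,235:290];n,l,sa,ce=cv2.connectedComponentsWithStats(g);i=1+sa[1:,4].argmax();h=ray(c,ce[i]+[235.5,140.5],zt)[0];print("hole px",ce[i],sa[i])
y=np.radians(yaw_y(s));A=np.array([[-np.sin(y),np.cos(y)],[np.cos(y),np.sin(y)]])
tf=lambda p:(np.atleast_2d(p)-s["eef_pos"][:2])@A.T
W=tf(W);print("corners/edge pts in tool",P,W,"hole",tf(h))
print("width",W[1]-W[0],"yaw L,R edges vs tool x",[np.degrees(np.arctan2(*(W[a]-W[b])[::-1])) for a,b in((0,2),(1,3))],"back",np.degrees(np.arctan2(W[1,0]-W[0,0],W[1,1]-W[0,1])))
E
```

```text
hole px [25.3 26. ] [  9   8  34  36 959]
corners/edge pts in tool [[191.5 122. ]
 [456.8 122. ]
 [207.9 300. ]
 [440.5 300. ]] [[ 74.4 -50.1]
 [ 74.4  49.8]
 [  1.7 -50. ]
 [  1.7  49.7]] hole [[ 58.  -24.7]]
width [-0.1 99.9] yaw L,R edges vs tool x [np.float64(-0.04631258061326252), np.float64(0.06131656601406715)] back -0.03680276134590065
```

The grip is centred to within 0.5 mm and aligned to within 0.1°, so the TCP is at the handle. I carry the plate partway, turn it, then compute the rest.

```bash

python3 -m jog '[[-0.015,0.002,0,0,0,0,0.01],[-0.03,0.003,0,0,0,0,0.01],[-0.035,0.004,0,0,0,0,0.01],[-0.035,0.004,0,0,0,0,0.01],[-0.035,0.004,0,0,0,0,0.01]]'
python3 -m jog '[[-0.03,0.003,0,0,0,0,0.01],[-0.02,0.002,0,0,0,-0.05,0.01],[0,0,0,0,0,-0.1,0.01],[0,0,0,0,0,-0.1,0.01],[0,0,0,0,0,-0.1,0.01]]'
python3 -m jog '[[0,0,0,0,0,-0.027,0.01],[0,0,0,0,0,0,0.01]]'
cat > go.py <<'E'
from h import *
s=sense();y=np.radians(yaw_y(s));d=np.array([553.9,-247.5])-s["eef_pos"][:2]
print(s["time_s"],s["eef_pos"],"yaw",yaw_y(s),"to go x,y",d@[-np.sin(y),np.cos(y)],d@[np.cos(y),np.sin(y)],"rz",np.radians(yaw_y(s)-17.2).round(4),s["force"],s["wrist_torque"],s["grip_width"])
E
python3 go.py
```

```text
time_s: 13.8
eef_pos: [544.8, 0.8, 133.2]
ee_rot: [-0.001, 0.734, 0.68, -0.001]
force: [1.0, 0.5, -8.0]
grip_width: 0.244
grip_force: 78.9
time_s: 14.3
eef_pos: [546.0, -48.3, 133.0]
ee_rot: [-0.001, 0.603, 0.798, -0.0]
force: [-0.4, 0.7, -7.2]
grip_width: 0.241
grip_force: 78.9
time_s: 14.5
eef_pos: [546.3, -47.8, 133.4]
ee_rot: [-0.0, 0.594, 0.805, -0.0]
force: [-0.8, 0.4, -8.2]
grip_width: 0.239
grip_force: 78.9
14.5 [546.3 -47.8 133.4] yaw 17.152597120701298 to go x,y -193.10361876748559 -51.59840757833961 rz -0.0008 [-0.8  0.4 -8.2] [0.1 0.  0.1] 0.2393893612724619
```

```bash

python3 -m jog '[[-0.018,-0.005,0,0,0,0,0.01],[-0.03,-0.008,0,0,0,0,0.01],[-0.035,-0.009,0,0,0,0,0.01],[-0.035,-0.009,0,0,0,0,0.01],[-0.035,-0.009,0,0,0,0,0.01]]'
python3 -m jog '[[-0.025,-0.007,0,0,0,0,0.01],[-0.015,-0.0045,0,0,0,0,0.01],[0,0,0.02,0,0,0,0.01],[0,0,0.02,0,0,0,0.01],[0,0,0.006,0,0,0,0.01]]'
python3 -m jog '[[0,0,0,0,0,0,0.01],[0,0,0,0,0,0,0.01]]'
python3 go.py
```

```text
time_s: 15.0
eef_pos: [553.5, -206.9, 133.6]
ee_rot: [-0.0, 0.594, 0.805, -0.0]
force: [0.4, -0.5, -7.5]
grip_width: 0.242
grip_force: 78.9
time_s: 15.5
eef_pos: [553.5, -245.9, 85.5]
ee_rot: [-0.002, 0.593, 0.805, 0.0]
force: [0.2, 0.8, -6.9]
grip_width: 0.241
grip_force: 78.9
time_s: 15.7
eef_pos: [555.1, -247.0, 88.9]
ee_rot: [0.001, 0.593, 0.805, 0.0]
force: [-0.1, -0.2, -6.0]
grip_width: 0.244
grip_force: 78.9
15.7 [ 555.1 -247.    88.9] yaw 17.25008024542074 to go x,y -0.13764758228122695 -1.3041646480809375 rz 0.0009 [-0.1 -0.2 -6. ] [0.  0.1 0. ] 0.2441429336522029
```

```bash

python3 -m jog '[[0,-0.0013,0.004,0,0,0,0.01],[0,0,0.004,0,0,0,0.01],[0,0,0,0,0,0,0.01],[0,0,0,0,0,0,0.01]]'
python3 go.py
python3 -m jog '[[0,0,0.003,0,0,0,0.01],[0,0,0.003,0,0,0,0.01],[0,0,0,0,0,0,0.01]]'
python3 go.py
```

```text
time_s: 16.1
eef_pos: [553.4, -247.4, 80.0]
ee_rot: [0.0, 0.593, 0.805, 0.0]
force: [-0.3, 0.3, -7.1]
grip_width: 0.241
grip_force: 79.1
16.1 [ 553.4 -247.4   80. ] yaw 17.242873966210688 to go x,y -0.2812123875121726 0.43684405046852415 rz 0.0007 [-0.3  0.3 -7.1] [ 0.1 -0.  -0. ] 0.24061115123208185
time_s: 16.4
eef_pos: [553.1, -247.2, 73.3]
ee_rot: [-0.001, 0.593, 0.805, -0.0]
force: [-0.3, 0.7, -7.9]
grip_width: 0.244
grip_force: 79.1
16.4 [ 553.1 -247.2   73.3] yaw 17.2433430478638 to go x,y -0.49372998470172325 0.65635496481798 rz 0.0008 [-0.3  0.7 -7.9] [ 0.  0. -0.] 0.24433097944365886
```

```bash

python3 -m jog '[[-0.0004,0.0006,0.002,0,0,0,0.01],[0,0,0.002,0,0,0,0.01],[0,0,0,0,0,0,0.01]]'
python3 go.py
python3 -m jog '[[0,0,0.002,0,0,0,0.01],[0,0,0.002,0,0,0,0.01],[0,0,0,0,0,0,0.01]]'
python3 go.py
```

```text
time_s: 16.7
eef_pos: [553.9, -247.5, 69.5]
ee_rot: [-0.0, 0.593, 0.805, -0.0]
force: [-0.8, 0.3, -8.2]
grip_width: 0.242
grip_force: 79.1
16.7 [ 553.9 -247.5   69.5] yaw 17.2471349990787 to go x,y 0.015313784815659736 -0.030216299201504208 rz 0.0008 [-0.8  0.3 -8.2] [ 0.1  0.  -0. ] 0.24180107882604032
time_s: 17.0
eef_pos: [553.9, -247.5, 65.5]
ee_rot: [-0.0, 0.593, 0.805, -0.0]
force: [-0.5, -0.6, -7.8]
grip_width: 0.236
grip_force: 79.1
17.0 [ 553.9 -247.5   65.5] yaw 17.24793809121272 to go x,y -0.029308022624026667 -0.026984706758243462 rz 0.0008 [-0.5 -0.6 -7.8] [ 0.1  0.1 -0.1] 0.23627613792452662
```

The plate's underside is at 42 mm with no contact force, so both pin tips are inside their holes. I keep lowering.

```bash

python3 -m jog '[[0,0,0.002,0,0,0,0.01],[0,0,0.002,0,0,0,0.01],[0,0,0,0,0,0,0.01]]'
python3 go.py
python3 -m jog '[[0,0,0.002,0,0,0,0.01],[0,0,0.002,0,0,0,0.01],[0,0,0,0,0,0,0.01]]'
python3 go.py
```

```text
time_s: 17.3
eef_pos: [553.9, -247.5, 61.5]
ee_rot: [-0.0, 0.593, 0.805, -0.0]
force: [-0.5, -0.0, -7.0]
grip_width: 0.241
grip_force: 79.1
17.3 [ 553.9 -247.5   61.5] yaw 17.246996345640714 to go x,y -0.029658934977275012 -0.0023473679057375786 rz 0.0008 [-0.5 -0.  -7. ] [0.1 0.1 0.1] 0.24087536529737127
time_s: 17.6
eef_pos: [553.9, -247.4, 57.5]
ee_rot: [-0.0, 0.593, 0.805, -0.0]
force: [0.6, 0.4, -7.9]
grip_width: 0.245
grip_force: 79.1
17.6 [ 553.9 -247.4   57.5] yaw 17.245314884057866 to go x,y -0.04852341959637411 -0.012656067582790687 rz 0.0008 [ 0.6  0.4 -7.9] [0.1 0.  0. ] 0.24523261862606874
```

```bash

python3 -m jog '[[0,0,0.002,0,0,0,0.01],[0,0,0.0015,0,0,0,0.01],[0,0,0,0,0,0,0.01]]'
python3 go.py
python3 -m jog '[[0,0,0.0008,0,0,0,0.01],[0,0,0,0,0,0,0.01]]'
python3 go.py
```

```text
time_s: 17.9
eef_pos: [553.9, -247.5, 54.1]
ee_rot: [-0.0, 0.593, 0.805, 0.0]
force: [-0.1, 0.7, -8.2]
grip_width: 0.241
grip_force: 79.1
17.9 [ 553.9 -247.5   54.1] yaw 17.243740507214415 to go x,y 0.002924669248717807 -0.0422321344135772 rz 0.0008 [-0.1  0.7 -8.2] [ 0. -0.  0.] 0.2407754486572704
time_s: 18.1
eef_pos: [554.1, -247.6, 53.7]
ee_rot: [0.0, 0.593, 0.805, 0.0]
force: [-0.4, 0.6, -6.2]
grip_width: 0.24
grip_force: 79.2
18.1 [ 554.1 -247.6   53.7] yaw 17.24958710653631 to go x,y 0.13345066217470458 -0.1806993877635083 rz 0.0009 [-0.4  0.6 -6.2] [ 0.  -0.   0.1] 0.2400653225619494
```

```bash

python3 -m jog '[[0,0,0.001,0,0,0,0.01],[0,0,0,0,0,0,0.01]]'
python3 go.py
```

```text
time_s: 18.3
eef_pos: [554.1, -247.6, 53.7]
ee_rot: [0.0, 0.593, 0.805, -0.0]
force: [-5.0, 2.8, 2.4]
grip_width: 0.237
grip_force: 80.7
18.3 [ 554.1 -247.6   53.7] yaw 17.251777186169274 to go x,y 0.19553845425790675 -0.1813599557050491 rz 0.0009 [-5.   2.8  2.4] [0.4 0.7 0. ] 0.23727034275471376
```

The stand now carries the plate at exactly the seated height (TCP 53.7 mm). I release and retreat straight up.

```bash

python3 -m jog '[[0,0,0,0,0,0,0.045],[0,0,0,0,0,0,0.045],[0,0,0,0,0,0,0.045],[0,0,-0.005,0,0,0,0.045],[0,0,-0.02,0,0,0,0.045]]'
python3 -m jog '[[0,0,-0.03,0,0,0,0.045],[0,0,-0.03,0,0,0,0.045],[0,0,-0.03,0,0,0,0.045],[0,0,-0.03,0,0,0,0.045],[0,0,0,0,0,0,0.045]]'
python3 -m jog '[[0.02,0,0,0,0,0,0.045],[0,0,0,0,0,0,0.045],[0,0,0,0,0,0,0.045]]'
python3 - <<'E'
from h import *
import go
s=sense();im=eyes.capture("wrist");cv2.imwrite("pics/w6.png",im[:,:,::-1])
E
```

```text
time_s: 18.8
eef_pos: [553.3, -247.1, 76.5]
ee_rot: [-0.002, 0.593, 0.805, -0.0]
force: [-0.4, -0.5, 0.2]
grip_width: 0.528
grip_force: 0.0
time_s: 19.3
eef_pos: [555.4, -248.4, 202.5]
ee_rot: [0.004, 0.593, 0.805, 0.0]
force: [0.2, -0.5, 0.5]
grip_width: 0.522
grip_force: 0.0
time_s: 19.6
eef_pos: [548.2, -228.5, 197.4]
ee_rot: [-0.0, 0.593, 0.805, -0.0]
force: [0.7, -0.2, 0.4]
grip_width: 0.528
grip_force: 0.0
19.6 [ 548.2 -228.5  197.4] yaw 17.271674848968928 to go x,y -19.8259989307804 -0.14589070585448455 rz 0.0013 [ 0.7 -0.2  0.4] [ 0. -0.  0.] 0.52755749912483
```

View pics/w6.png

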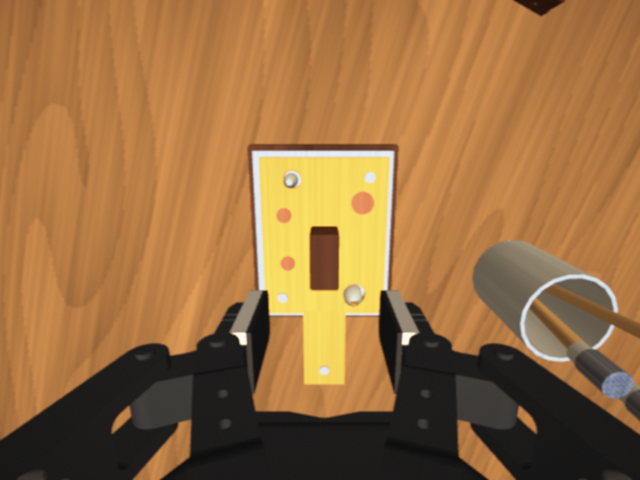

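The plate sits flat and centred on the stand, with the small pin up through its hole at (291,180) and the big pin at (353,295). The fingers are clear, so I hand it in.

```bash
python3 -c "
from rig import finish_job
print(finish_job())"
```

```text
the job is handed in; nothing more can be done
None
```

The backplate was drawn out and released on the tray floor, then picked up and lowered onto the stand with both pins through their holes; it looks flush and free of the fingers, and I handed it in at about 20 s (no verdict returned).

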